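# Build up the clamping stack on a bench spindle

## Robot

A 6-joint arm with a two-finger parallel gripper is mounted at the origin on a cart in front of the work surface, level with it; the furniture and walls round the work are solid. World frame = base frame: x ahead of the robot, y to its left, z up, the work surface at z = 0. Lengths are in m, angles in degrees, forces in N, time in s.
With the tool pointing down it reaches from about 0.4 to 0.825 m from the base axis. Payload 7 kg.
Tool frame: the origin (TCP) lies at the very end of the fingers, on their centre line; the grasp point (between the pads) lies 19 mm behind it; z points along the fingers, y is the line along which they close (so a half turn about z gives the same grasp; the last joint's range is limited). The gripper opens to 85 mm and grips with 20 to 120 N. Pads are 22 mm wide; open, the fingers measure 114 mm over their backs; the gripper's body (76 mm by 85 mm) begins 54 mm behind the grasp point. The pads swing forward as they close: fully open they stand 13 mm farther back than shut.
Start: joints at [83.829, 20.546, 0.682, 0, -70.136, -16.507], TCP at [0.26, 0.623, 0.231] pointing down, gripper open.
Joint ranges: [-176.03, 176.03], [-82.01, 121.73], [-58.28, 71.71], [-173.87, 95.51], [-174.79, -0.11], [-173.66, 173.66]. Speed limits (degrees/s): [136.94, 136.94, 172.46, 180, 180, 180].

## Interface

Orientations are given as [roll, pitch, yaw] about the fixed x, y, z axes, in that order (R = Rz(yaw) Ry(pitch) Rx(roll)).
In Python, from workcell import sensors, viewer, arm gives the robot as it stands.
- The arm moves only by the tool servo_tool, never from a script. Its argument "plan" is a list of rows, each an object of numbers: "tx", "ty", "tz": the shift along the tool's x, y, z scaled (see below); "wx", "wy", "wz": the turn, a rotation vector about the tool's x, y, z scaled (see below); "gripper": the closure, from -1 (fully open) to 1 (shut). In form: [{"tx": .., "ty": .., "tz": .., "wx": .., "wy": .., "wz": .., "gripper": ..}, ...]. A call has 1 to 5 rows; each row is the pose to reach, as a shift and turn from the pose commanded when the call began, along the tool's axes at that moment; what a row does not reach only later rows make up. The controller multiplies each number of a shift by 200 mm and each number of a turn by 120 degrees. A row lasts 1/10 s, in which the tool goes at most 50 mm and 8.59 degrees, less where a joint would pass 70% of its speed; a pose out of reach is approached as far as the arm can. A call with a number of a shift or a turn outside -1 to 1 is refused whole. A call with a gripper value outside its range is refused whole. The fingers move at their own pace and stop on an object; "newtons" is the grip in N (left out, the last holds). Time passes only in rows, so rows that repeat a pose let the fingers close. It gives the time, the measured TCP pose, the force, the opening and the grip force at its end, in the units of the state.
- sensors.read_state(): the state, without advancing time (a new reading comes with each control period).
- viewer.get_image(name): name is "scene" or "top" or "wrist"; returns the picture (480x640x3 uint8, blue, green, red); there is no depth.
- viewer.get_calibration(name): a dict with "camera_matrix" (3x3 intrinsics, pixels), "T" (4x4, takes a point from camera to world coordinates). Camera axes: x right, y down, z forward; pixel columns grow to the right and rows downward; lengths in m; the calibration is good to about 2 mm. A picture is of the moment at which its call begins: read the wrist's pose just before it. get_calibration takes no time and is no camera call; for the wrist camera it gives the pose at the moment of the call.
- arm.sign_off(): hands the job in; it is judged then, once.
The state is a dict: "clock": time; "joint_pos": joint angles; "joint_velocities": joint speeds; "joint_efforts": joint torques, N m; "ee_pos": TCP position; "tcp_rot": TCP orientation; "wrist_force": force on the tool from outside, world axes, zero at the start; "torque": the same for the moment, N m; "width": finger opening in m; "gripper_force": force on a finger pad.
Only numpy, scipy, OpenCV 4.12 (cv2) and the standard library are available. Lean on these libraries where they do the work, as an engineer would, in place of code of your own. Each camera call takes 0.05 s, during which the arm holds its last target. There are 200 camera calls.

## Task

Build up the stack on the upright spindle of the small grey stand: first the wide flange, then the plain spacer tube, then the square-headed cap. The spindle's tip is a flat tang that is braked at some angle: press the cap only lightly and turn it until its slot drops over the tang and the cap sits fully home on the spacer, then let go. Be gentle with the spindle, and leave the screwdriver, the tape measure and the feeler gauge case where they lie.

Things in the scene. Friction and masses are not known exactly. Their poses are not given: they have to be found in the camera images.
- spindle_stand: Grey cast stand fixed to the bench: round foot 92 mm across, 11 mm high (bolt heads to 13 mm), conical bearing housing 42 to 48 mm across up to 30 mm. On it stands a steel spindle, 24 mm in diameter, rising 56 mm above the housing (last 2.5 mm tapered to 19 mm), braked: it stays put under a light load. Origin at the centre of the underside, z up.
- seat (a point): Centre of the flat top of the bearing housing, on the spindle axis, 30 mm above the bench; the flange sits here. Axes as the stand's, z up along the spindle.
- spindle_tip (a point): Top of the spindle on its axis, 66 mm above the seat point; axes as the stand's. The top 10 mm are a flat tang, 21 mm long and 6 mm thick. Seen from above, its long direction is turned anticlockwise from the stand's x axis by an angle between 0.25 and 1.65 rad that differs each time and is not reported.
- flange: The loose aluminium flange, first layer: a disc 60 mm across and 6 mm thick with a hub 38 mm across and 14 mm high on top, total height 20 mm, bore 26 mm right through, 120 g or so. It stands hub up. Origin at the centre of its underside.
- flange_center (a point): Centre of the flange on its bore axis, 10 mm above its underside. Grip it by the hub. Seated on the housing, this point is 10 mm above the seat point.
- spacer: The loose steel spacer, second layer: a plain tube 36 mm across, 24 mm long, bore 26 mm, 80 g or so, standing on end. Origin at the centre of its underside.
- spacer_center (a point): Centre of the spacer, 12 mm above its underside. Seated on the flange, this point is 32 mm above the seat point.
- cap: The loose dark steel cap, last: round skirt 39 mm across and 14 mm high below a square head 40 x 40 x 12 mm, total height 26 mm, 90 g or so, standing skirt down. The skirt's bore is 26 mm wide, 14 mm deep from below; above it a slot 23.5 mm long (cap's x) and 8 mm wide (cap's y) goes through the head, whose faces are square to these axes. Origin at the centre of its underside.
- cap_center (a point): Centre of the cap, 13 mm above its underside; axes as the cap's. Until slot and tang are in line (within about 0.1 rad; half a turn is the same) the cap stops on the tang with this point 65 mm above the seat point; in line it drops 8 mm onto the spacer, this point 57 mm above the seat point.
- driver_lying: Bystander: screwdriver with black and orange handle, 250 mm long, lying.
- tape_measure: Bystander: white tape measure, 97 x 78 x 38 mm.
- feeler_gauge: Bystander: flat black feeler gauge case, 62 x 72 x 15 mm.
Not all that is in view belongs to the job. What is meant by the flange is not blue, and is the larger of those in its own colour. Leave any pink look-alike of the cap alone.

How it is judged (in metres and radians):
On the way, in this order (a step that is already met when the one before it is completed fails the run):
1. the flange is seated on the bearing housing, the spacer not yet on the spindle (horizontal distance between flange_center and seat below 0.003 m and z of flange_center in the frame of seat between 0.007 and 0.012 m and angle between flange_center's own z axis and vertical below 0.06 rad and horizontal distance between spacer_center and seat above 0.03 m), for 0.2 s.
2. the spacer is seated on the flange, the cap not yet on the spindle (horizontal distance between each of flange_center, spacer_center and seat below 0.003 m and z of flange_center in the frame of seat between 0.007 and 0.012 m and angle between each of flange_center, spacer_center's own z axis and vertical below 0.06 rad and z of spacer_center in the frame of seat between 0.029 and 0.034 m and horizontal distance between cap_center and seat above 0.03 m), for 0.2 s.
3. the cap has dropped over the tang and sits on the spacer (horizontal distance between each of flange_center, spacer_center, cap_center and seat below 0.003 m and z of flange_center in the frame of seat between 0.007 and 0.012 m and angle between each of flange_center, spacer_center, cap_center's own z axis and vertical below 0.06 rad and z of spacer_center in the frame of seat between 0.029 and 0.034 m and z of cap_center in the frame of seat between 0.054 and 0.059 m), for 0.2 s.
At the end, for the whole second after the job is handed in: The flange sits on the bearing housing, the spacer on the flange and the cap on the spacer with its slot down over the tang, each within 3 mm of the spindle axis, within 2 mm above its seated height (3 mm below) and within 0.06 rad of upright; all at rest (under 10 mm/s) (all of step 3 and linear speed of each of flange, spacer, cap below 0.01 m/s); the robot touches nothing.
It fails at once if a part is pressed or forced against the spindle stand with more than 30 N (contact force between any of flange, spacer, cap and spindle_stand above 30 N).
It fails at once if the robot itself pushes the spindle stand with more than 20 N (contact force between any of the fingers, the arm and spindle_stand above 20 N).
It fails at once if a bystander (screwdriver, tape measure, feeler gauge case) is moved more than 15 mm (distance of any of driver_lying, tape_measure, feeler_gauge from where it was at the start of the episode above 0.015 m).
It also fails if it takes over 72 s, if anything falls off the work surface, if the arm or the gripper's body presses on something with over 40 N, if the wrist force passes 120 N, or if a joint passes its speed limit or range.

## Working session

There is one attempt and no reset: what is moved stays moved. The work goes in short steps, Python scripts to look and compute and a tool call to move; the robot and the scene stay as the last step left them, time stands still between calls to the robot, and variables do not carry over. Pictures are saved under pics/ and viewed, at most 10 in all, crops included, and the job is handed in when it is done.

Besides the shell and the picture viewer there is one more tool, called in YAML: its name, and indented under it one key for each argument. servo_tool: Moves the arm, as the interface text tells. Its arguments: {"type":"object","properties":{"plan":{"type":"array"},"newtons":{"type":"number"}},"required":["plan"]}

```bash
mkdir -p pics; ls
cat > h.py <<'E'
import numpy as np, cv2
from workcell import sensors, viewer, arm
def cal(n):
    c=viewer.get_calibration(n); return np.array(c["camera_matrix"]),np.array(c["T"])
def ray(n,px,z,c=None):
    K,T=c or cal(n); px=np.atleast_2d(np.float64(px))
    d=np.c_[px,np.ones(len(px))]@np.linalg.inv(K).T@T[:3,:3].T; o=T[:3,3]
    return o+d*((z-o[2])/d[:,2])[:,None]
def proj(n,P,c=None):
    K,T=c or cal(n); p=(np.atleast_2d(P)-T[:3,3])@T[:3,:3]@K.T
    return p[:,:2]/p[:,2:]
E
python3 - <<'E'
from h import *
for n in("top","scene"):
    cv2.imwrite(f"pics/{n}0.png",viewer.get_image(n)); K,T=cal(n); print(n,K.round(1).tolist(),T.round(3).tolist())
print(sensors.read_state())
E
```

```text
pics
top [[596.1, 0.0, 326.1], [0.0, 596.1, 237.0], [0.0, 0.0, 1.0]] [[0.008, -0.976, 0.218, 0.283], [-1.0, -0.008, -0.001, 0.01], [0.003, -0.218, -0.976, 1.606], [0.0, 0.0, 0.0, 1.0]]
scene [[477.1, 0.0, 327.2], [0.0, 477.1, 249.2], [0.0, 0.0, 1.0]] [[-0.889, -0.348, 0.296, 0.249], [-0.457, 0.666, -0.59, 0.706], [0.008, -0.66, -0.751, 0.993], [0.0, 0.0, 0.0, 1.0]]
{'clock': 0.1, 'joint_pos': array([ 8.38304537e+01,  2.05883314e+01,  6.38319355e-01, -1.69255679e-02,
       -7.01360346e+01, -1.65081610e+01]), 'joint_velocities': array([ 0.07015172, -0.1052989 ,  0.14454052,  0.14745775,  0.04390473,
        0.05447597]), 'joint_efforts': array([-1.71513024e-03, -5.84764767e+01,  2.94111621e+01,  6.95463762e+00,
       -3.15612750e-03,  7.36509691e-06]), 'ee_pos': array([0.26009316, 0.62240534, 0.23044329]), 'tcp_rot': array([ 1.79912979e+02, -9.19648186e-03, -2.26834633e+01]), 'wrist_force': array([-0.7284857 , -0.14179941,  0.12062324]), 'torque': array([ 0.00395892, -0.04213792, -0.04912688]), 'gripper_force': 0.0, 'width': 0.0856979583557947}
```

View pics/top0.png

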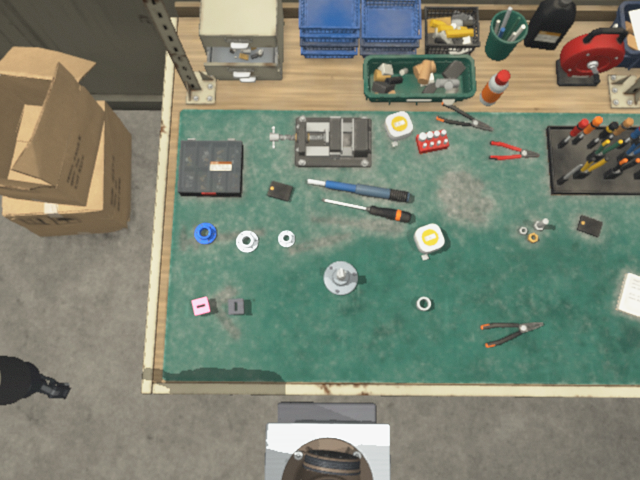

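View pics/scene0.png

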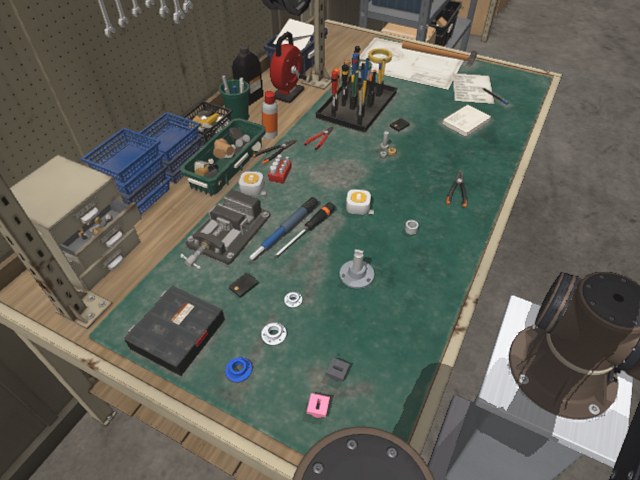

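Top view: the large white flange is at (247,241), with the small one at (286,238) and the blue one at (205,233). The spacer is at (424,303), the dark cap at (236,307), the pink look-alike at (201,306) and the stand at (341,277). In the scene view the flange is at (274,334), the spacer at (411,227), the cap at (338,369) and the stand at (357,270).

Run:
```python
from h import *
def tri(a,b):
    A=[];B=[]
    for n,p in(("top",a),("scene",b)):
        K,T=cal(n); d=T[:3,:3]@np.linalg.inv(K)@[*p,1]; d/=np.linalg.norm(d)
        M=np.eye(3)-np.outer(d,d);A.append(M);B.append(M@T[:3,3])
    return np.linalg.lstsq(np.vstack(A),np.hstack(B),rcond=None)[0].round(3)
for n,a,b in(("flange",(247,241),(274,333)),("spacer",(424,303),(411,226)),("cap",(236,307),(338,369)),("tip",(342,267),(358,252)),("small",(286,238),(293,299))): print(n,tri(a,b))
print(ray("top",[(341,277)],.01))
K,T=cal("wrist");print(K.round(1).tolist(),T.round(3).tolist())
```

```text
flange [0.628 0.226 0.005]
spacer [ 0.462 -0.255  0.011]
cap [0.447 0.246 0.021]
tip [ 0.539 -0.034  0.085]
small [0.638 0.119 0.005]
[[ 0.52906784 -0.0327207   0.01      ]]
[[376.8, 0.0, 320.7], [0.0, 376.8, 233.8], [0.0, 0.0, 1.0]] [[-0.386, -0.884, -0.265, 0.328], [-0.923, 0.37, 0.109, 0.595], [0.002, 0.286, -0.958, 0.372], [0.0, 0.0, 0.0, 1.0]]
```

servo_tool:
  plan:
    - {"tx": 1,"ty": 0.45,"tz": 0,"wz": 0.35,"gripper": -1}
    - {"tx": 1,"ty": 0.45,"tz": 0,"wz": 0.35,"gripper": -1}
    - {"tx": 1,"ty": 0.45,"tz": 0,"wz": 0.35,"gripper": -1}
    - {"tx": 1,"ty": 0.45,"tz": 0,"wz": 0.35,"gripper": -1}
    - {"tx": 1,"ty": 0.45,"tz": 0,"wz": 0.35,"gripper": -1}

```text
validation failed for argument at $.pl...
```

```bash
cat >> h.py <<'E'
def go(x,y,z,yaw=None):
    s=sensors.read_state(); p=s["ee_pos"]; r=s["tcp_rot"]
    a=np.deg2rad(r[2]); d=np.array([x,y,z])-p
    c,n=np.cos(a),np.sin(a)
    w=0 if yaw is None else -((yaw-r[2]+180)%360-180)
    print("at",p.round(4),"yaw %.2f"%r[2],"j6 %.1f"%s["joint_pos"][5],"f",s["wrist_force"].round(1),"t %.1f"%s["clock"])
    print("tx %.4f ty %.4f tz %.4f wz %.4f"%((c*d[0]+n*d[1])/.2,(n*d[0]-c*d[1])/.2,-d[2]/.2,w/120), "roll %.4f pitch %.4f"%(r[0],r[1]))
E
python3 -c "
from h import *
go(.628,.226,.2,-90)"
```

```text
at [0.2601 0.6224 0.2304] yaw -22.68 j6 -16.5 f [-0.7 -0.1  0.1] t 0.1
tx 2.4616 ty 1.1193 tz 0.1522 wz 0.5610 roll 179.9130 pitch -0.0092
```

servo_tool:
  plan:
    - {"tx": 1,"ty": 0.45,"tz": 0,"wx": 0,"wy": 0,"wz": 0.35,"gripper": -1}
    - {"tx": 1,"ty": 0.45,"tz": 0,"wx": 0,"wy": 0,"wz": 0.35,"gripper": -1}
    - {"tx": 1,"ty": 0.45,"tz": 0,"wx": 0,"wy": 0,"wz": 0.35,"gripper": -1}
    - {"tx": 1,"ty": 0.45,"tz": 0,"wx": 0,"wy": 0,"wz": 0.35,"gripper": -1}
    - {"tx": 1,"ty": 0.45,"tz": 0,"wx": 0,"wy": 0,"wz": 0.35,"gripper": -1}

```text
clock: 0.6
ee_pos: [0.412, 0.4594, 0.2312]
tcp_rot: [180.0, -0.0, -65.2]
wrist_force: [0.0, -0.2, 0.5]
width: 0.0856
gripper_force: 0.0
```

```bash
python3 -c "
from h import *
go(.628,.226,.2,-90)"
```

```text
at [0.412  0.4594 0.2312] yaw -65.17 j6 -41.4 f [ 0.  -0.2  0.5] t 0.6
tx 1.5124 ty -0.4899 tz 0.1558 wz 0.2070 roll 179.9602 pitch -0.0389
```

servo_tool:
  plan:
    - {"tx": 1,"ty": -0.33,"tz": 0,"wx": 0,"wy": 0,"wz": 0.205,"gripper": -1}
    - {"tx": 1,"ty": -0.33,"tz": 0,"wx": 0,"wy": 0,"wz": 0.205,"gripper": -1}
    - {"tx": 1,"ty": -0.33,"tz": 0,"wx": 0,"wy": 0,"wz": 0.205,"gripper": -1}
    - {"tx": 1,"ty": -0.33,"tz": 0,"wx": 0,"wy": 0,"wz": 0.205,"gripper": -1}
    - {"tx": 1,"ty": -0.33,"tz": 0,"wx": 0,"wy": 0,"wz": 0.205,"gripper": -1}

```text
clock: 1.1
ee_pos: [0.5576, 0.3063, 0.2307]
tcp_rot: [180.0, -0.1, -89.5]
wrist_force: [-0.3, -0.0, 0.6]
width: 0.0858
gripper_force: 0.0
```

```bash
python3 -c "
from h import *
go(.628,.226,.2,-90)"
```

```text
at [0.5576 0.3063 0.2307] yaw -89.50 j6 -45.9 f [-0.3 -0.   0.6] t 1.1
tx 0.4045 ty -0.3484 tz 0.1534 wz 0.0041 roll 179.9619 pitch -0.0706
```

servo_tool:
  plan:
    - {"tx": 0.4,"ty": -0.35,"tz": 0.15,"wx": 0,"wy": 0,"wz": 0.004,"gripper": -1}
    - {"tx": 0.4,"ty": -0.35,"tz": 0.15,"wx": 0,"wy": 0,"wz": 0.004,"gripper": -1}
    - {"tx": 0.4,"ty": -0.35,"tz": 0.15,"wx": 0,"wy": 0,"wz": 0.004,"gripper": -1}
    - {"tx": 0.4,"ty": -0.35,"tz": 0.15,"wx": 0,"wy": 0,"wz": 0.004,"gripper": -1}
    - {"tx": 0.4,"ty": -0.35,"tz": 0.15,"wx": 0,"wy": 0,"wz": 0.004,"gripper": -1}

```text
clock: 1.6
ee_pos: [0.626, 0.2312, 0.201]
tcp_rot: [180.0, -0.0, -89.8]
wrist_force: [-0.9, -0.9, 0.3]
width: 0.0856
gripper_force: 0.0
```

Run:
```python
from h import *
go(.628,.226,.2,-90)
c=cal("wrist"); im=viewer.get_image("wrist"); cv2.imwrite("pics/w1.png",im)
np.save("c1.npy",np.array([np.pad(c[0],((0,1),(0,1))),c[1]]))
```

```text
at [0.626  0.2312 0.201 ] yaw -89.77 j6 -36.7 f [-0.9 -0.9  0.3] t 1.6
tx 0.0259 ty -0.0097 tz 0.0052 wz 0.0019 roll 179.9708 pitch -0.0130
```

View pics/w1.png

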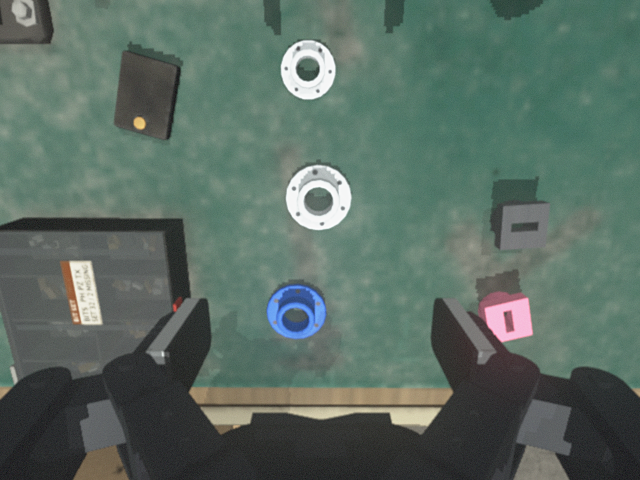

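Wrist view: the large flange is at (319,197) with its hub up, the small one at (308,69) and the blue one at (297,311). The cap is at (522,227) with its slot along image columns, and the pink one is at (508,320).

```bash
cat >> h.py <<'E'
def comp(mask,px):
    mask=cv2.morphologyEx(mask.astype(np.uint8)*255,cv2.MORPH_OPEN,np.ones((3,3)))
    cs=cv2.findContours(mask,cv2.RETR_EXTERNAL,cv2.CHAIN_APPROX_NONE)[0]
    cs=[k for k in cs if cv2.contourArea(k)>60]
    return min(cs,key=lambda k:abs(cv2.pointPolygonTest(k,tuple(map(float,px)),True)) if cv2.pointPolygonTest(k,tuple(map(float,px)),True)<0 else 0)
def circ(P):
    A=np.c_[2*P[:,:2],np.ones(len(P))]; s=np.linalg.lstsq(A,(P[:,:2]**2).sum(1),rcond=None)[0]
    r=np.sqrt(s[2]+s[0]**2+s[1]**2); e=np.hypot(*(P[:,:2]-s[:2]).T)-r
    return s[:2],r,e.std()
def white(im): return (im.min(2)>120)&(im.max(2).astype(int)-im.min(2)<30)
E
python3 - <<'E'
from h import *
im=cv2.imread("pics/w1.png"); c=np.load("c1.npy"); c=(c[0][:3,:3],c[1])
for px in((319,197),(308,69)):
    k=comp(white(im),px)[:,0]; o=circ(ray("",k,.006,c)); print(k.min(0),k.max(0),len(k),o)
for p in proj("",[[.628,.226,0],[.626,.2312,.201]],c): print(p)
hsv=cv2.cvtColor(im,cv2.COLOR_BGR2HSV)
print(hsv[205:250:6,490:552:5].tolist()[4], im[215,522],im[227,524],im[190,515])
E
```

```text
[274 159] [351 240] 327 (array([0.63300781, 0.22596195]), np.float64(0.032771519737403866), np.float64(0.0047409468378498305))
[281  40] [335  99] 163 (array([0.63715856, 0.11781304]), np.float64(0.022608010133646002), np.float64(0.00023147797675322068))
[318.68234328 197.77530754]
[321.30979792 303.88853241]
[[73, 46, 89], [100, 11, 67], [78, 18, 71], [70, 6, 126], [113, 9, 118], [90, 14, 71], [75, 21, 74], [90, 7, 75], [60, 10, 74], [90, 21, 72], [83, 8, 125], [98, 8, 121], [66, 39, 130]] [122 123 120] [67 67 63] [72 83 58]
```

servo_tool:
  plan:
    - {"tx": 0.025,"ty": -0.015,"tz": 0.3,"wx": 0,"wy": 0,"wz": 0.002,"gripper": -1}
    - {"tx": 0.025,"ty": -0.015,"tz": 0.5,"wx": 0,"wy": 0,"wz": 0.002,"gripper": -1}
    - {"tx": 0.025,"ty": -0.015,"tz": 0.5,"wx": 0,"wy": 0,"wz": 0.002,"gripper": -1}
    - {"tx": 0.025,"ty": -0.015,"tz": 0.5,"wx": 0,"wy": 0,"wz": 0.002,"gripper": -1}
    - {"tx": 0.025,"ty": -0.015,"tz": 0.5,"wx": 0,"wy": 0,"wz": 0.002,"gripper": -1}

```text
clock: 2.15
ee_pos: [0.6308, 0.2276, 0.1047]
tcp_rot: [-179.8, 0.1, -89.9]
wrist_force: [0.4, 0.6, 1.0]
width: 0.0854
gripper_force: 0.0
```

```bash
cat >> h.py <<'E'
def snap(tag):
    c=cal("wrist"); im=viewer.get_image("wrist"); cv2.imwrite(f"pics/{tag}.png",im)
    np.savez(f"{tag}.npz",K=c[0],T=c[1]); return im,c
def load(tag):
    z=np.load(f"{tag}.npz"); return cv2.imread(f"pics/{tag}.png"),(z["K"],z["T"])
E
python3 - <<'E'
from h import *
im,c=snap("w2")
c1=np.load("c1.npy"); c1=(c1[0][:3,:3],c1[1]); im1=cv2.imread("pics/w1.png")
for I,C in((im1,c1),(im,c)):
  px=proj("",[.629,.226,.006],C)[0]
  for t in(140,160,180,200):
    m=(I.min(2)>t); k=comp(m,px)[:,0]; o=circ(ray("",k,.006,C)); print(t,len(k),px.round(),o)
  # bore at hub top: dark hole contour
  m=(I.min(2)>140).astype(np.uint8)
  cs,h=cv2.findContours(m,cv2.RETR_CCOMP,cv2.CHAIN_APPROX_NONE)
  for k,hh in zip(cs,h[0]):
    if hh[3]>=0 and len(k)>40: 
      e=cv2.fitEllipse(k) ; print("hole",e, circ(ray("",k[:,0],.02,C)))
go(.629,.226,.1,-90)
E
```

```text
140 183 [318. 199.] (array([0.62847612, 0.22503546]), np.float64(0.029597065292596574), np.float64(0.0002841567379930148))
160 183 [318. 199.] (array([0.62849419, 0.22506251]), np.float64(0.029400352132997184), np.float64(0.00027373169562736597))
180 181 [318. 199.] (array([0.62846716, 0.2250652 ]), np.float64(0.02917649526187437), np.float64(0.0002840516024923793))
200 274 [318. 199.] (array([0.62849492, 0.22708518]), np.float64(0.026689396824317112), np.float64(0.0042421869732205165))
hole ((508.36029052734375, 320.717041015625), (10.515484809875488, 26.662250518798828), 171.77407836914062) (array([0.44559057, 0.34151628]), np.float64(0.009420621656236078), np.float64(0.00305189509987666))
hole ((318.3884582519531, 200.22950744628906), (26.489892959594727, 29.725181579589844), 108.0074462890625) (array([0.62817207, 0.22430306]), np.float64(0.012241026245966869), np.float64(0.0007711534328755646))
hole ((307.3876953125, 68.8536148071289), (24.289783477783203, 24.682415008544922), 95.42469024658203) (array([0.63708961, 0.11870351]), np.float64(0.009312384665153987), np.float64(0.0003
[... 578 characters left out ...]
02200755440620207))
200 379 [324. 233.] (array([0.62852603, 0.22684762]), np.float64(0.026490046358983287), np.float64(0.004550815574100211))
hole ((325.7826843261719, 234.05010986328125), (31.961139678955078, 41.19841003417969), 103.63874053955078) (array([0.62812289, 0.22306255]), np.float64(0.011567574261998663), np.float64(0.0012464050562025796))
hole ((310.3833312988281, 50.59090805053711), (36.58727264404297, 39.6630744934082), 177.99635314941406) (array([0.63715101, 0.11805442]), np.float64(0.009948523663607933), np.float64(0.00017337691150783304))
at [0.6309 0.2276 0.1048] yaw -89.92 j6 -36.4 f [-0.4  0.4  0.4] t 2.2
tx 0.0078 ty 0.0094 tz 0.0239 wz 0.0007 roll -179.7486 pitch 0.1340
```

View pics/w2.png

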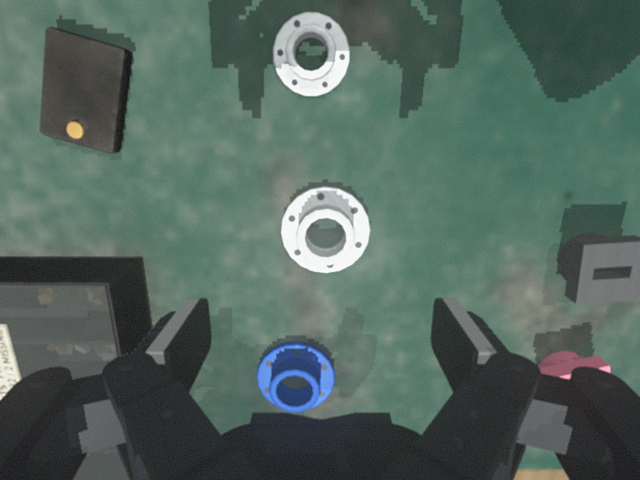

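Close-up: the flange is at (325,231) with its hub up, midway between the fingers, and the cap is at right (610,270). The flange centre comes out the same from both heights, so I'm going down to it.

servo_tool:
  plan:
    - {"tx": 0.008,"ty": 0.01,"tz": 0.24,"wx": 0,"wy": 0,"wz": 0,"gripper": -1}
    - {"tx": 0.008,"ty": 0.01,"tz": 0.35,"wx": 0,"wy": 0,"wz": 0,"gripper": -1}
    - {"tx": 0.008,"ty": 0.01,"tz": 0.35,"wx": 0,"wy": 0,"wz": 0,"gripper": -1}
    - {"tx": 0.008,"ty": 0.01,"tz": 0.35,"wx": 0,"wy": 0,"wz": 0,"gripper": -1}
    - {"tx": 0.008,"ty": 0.01,"tz": 0.35,"wx": 0,"wy": 0,"wz": 0,"gripper": -1}

```text
clock: 2.7
ee_pos: [0.629, 0.2254, 0.0342]
tcp_rot: [-179.8, 0.1, -90.0]
wrist_force: [-0.7, 0.6, 0.6]
width: 0.0855
gripper_force: 0.0
```

```bash
python3 -c "
from h import *
go(.6285,.2249,.009,-90)"
```

```text
at [0.629  0.2254 0.0342] yaw -89.96 j6 -36.4 f [-0.7  0.6  0.6] t 2.7
tx 0.0027 ty 0.0025 tz 0.1258 wz 0.0003 roll -179.7875 pitch 0.1165
```

servo_tool:
  plan:
    - {"tx": 0.003,"ty": 0.0025,"tz": 0.126,"wx": 0,"wy": 0,"wz": 0,"gripper": -1}
    - {"tx": 0.003,"ty": 0.0025,"tz": 0.126,"wx": 0,"wy": 0,"wz": 0,"gripper": -1}
    - {"tx": 0.003,"ty": 0.0025,"tz": 0.126,"wx": 0,"wy": 0,"wz": 0,"gripper": 1}
    - {"tx": 0.003,"ty": 0.0025,"tz": 0.126,"wx": 0,"wy": 0,"wz": 0,"gripper": 1}
    - {"tx": 0.003,"ty": 0.0025,"tz": 0.126,"wx": 0,"wy": 0,"wz": 0,"gripper": 1}
  newtons: 40

```text
clock: 3.2
ee_pos: [0.6275, 0.2242, 0.0075]
tcp_rot: [-179.9, 0.1, -90.0]
wrist_force: [-0.1, -0.2, 0.7]
width: 0.0439
gripper_force: 0.0
```

servo_tool:
  plan:
    - {"tx": 0,"ty": 0,"tz": 0,"wx": 0,"wy": 0,"wz": 0,"gripper": 1}
    - {"tx": 0,"ty": 0,"tz": 0,"wx": 0,"wy": 0,"wz": 0,"gripper": 1}
    - {"tx": 0,"ty": 0,"tz": 0,"wx": 0,"wy": 0,"wz": 0,"gripper": 1}
    - {"tx": 0,"ty": 0,"tz": 0,"wx": 0,"wy": 0,"wz": 0,"gripper": 1}
    - {"tx": 0,"ty": 0,"tz": 0,"wx": 0,"wy": 0,"wz": 0,"gripper": 1}

```text
clock: 3.7
ee_pos: [0.6276, 0.2242, 0.0076]
tcp_rot: [-179.9, 0.0, -90.0]
wrist_force: [-2.0, -0.4, 5.2]
width: 0.036
gripper_force: 39.6
```

servo_tool:
  plan:
    - {"tx": 0,"ty": 0,"tz": -0.2,"wx": 0,"wy": 0,"wz": 0,"gripper": 1}
    - {"tx": 0,"ty": 0,"tz": -0.45,"wx": 0,"wy": 0,"wz": 0,"gripper": 1}
    - {"tx": 0.1,"ty": 0.05,"tz": -0.7,"wx": 0,"wy": 0,"wz": 0,"gripper": 1}
    - {"tx": 0.3,"ty": 0.2,"tz": -0.75,"wx": 0,"wy": 0,"wz": 0,"gripper": 1}
    - {"tx": 0.5,"ty": 0.3,"tz": -0.75,"wx": 0,"wy": 0,"wz": 0,"gripper": 1}

```text
clock: 4.2
ee_pos: [0.5672, 0.1241, 0.1594]
tcp_rot: [-179.7, 0.1, -89.9]
wrist_force: [0.6, -0.7, -1.9]
width: 0.0354
gripper_force: 40.6
```

servo_tool:
  plan:
    - {"tx": 0.2,"ty": 0.15,"tz": 0,"wx": 0,"wy": 0,"wz": 0,"gripper": 1}
    - {"tx": 0.27,"ty": 0.19,"tz": 0,"wx": 0,"wy": 0,"wz": 0,"gripper": 1}
    - {"tx": 0.27,"ty": 0.19,"tz": 0,"wx": 0,"wy": 0,"wz": 0,"gripper": 1}
    - {"tx": 0.27,"ty": 0.19,"tz": 0,"wx": 0,"wy": 0,"wz": 0,"gripper": 1}

```text
clock: 4.6
ee_pos: [0.5294, 0.0699, 0.1568]
tcp_rot: [-179.9, 0.0, -90.0]
wrist_force: [0.9, 1.1, -1.9]
width: 0.0356
gripper_force: 40.6
```

```bash
python3 -c "
from h import *
go(.53,-.033,.16,-90)
snap('w3')"
```

```text
at [0.5294 0.0699 0.1568] yaw -90.03 j6 -28.6 f [ 0.9  1.1 -1.9] t 4.6
tx 0.5145 ty -0.0032 tz -0.0158 wz -0.0002 roll -179.9145 pitch 0.0375
```

View pics/w3.png

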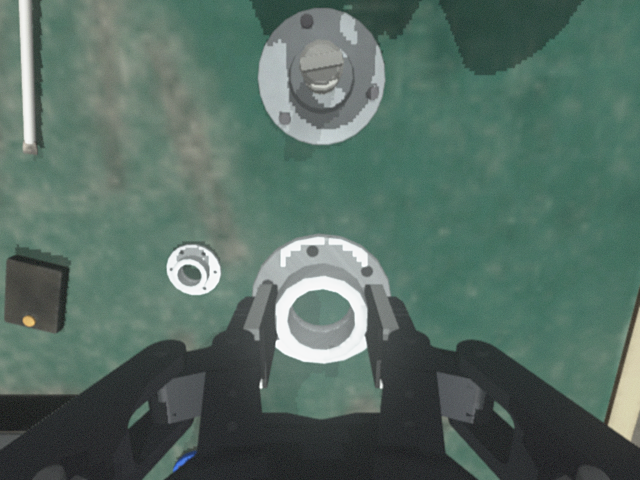

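The flange is held upright, with its hub ring at (322,320). The stand's foot is centred at about (322,77), and the spindle tip with the tang is at about (322,60).

Run:
```python
from h import *
im,c=load("w3"); hsv=cv2.cvtColor(im,cv2.COLOR_BGR2HSV)
for s in(40,60):
    k=comp((hsv[...,1]<s)&(hsv[...,2]>80),(290,120))[:,0]
    h=cv2.convexHull(k)[:,0]; print(s,k.min(0),k.max(0),cv2.contourArea(h))
    P=ray("",h,.011,c); print("foot",circ(P))
k=comp((im.min(2)>225),(322,357))[:,0]; print(k.min(0),k.max(0))
h=cv2.convexHull(k)[:,0]
for z in(.165,.169,.173): print(z,circ(ray("",h,z,c)))
print(proj("",[[.529,-.033,.011],[.529,-.033,.096],[.5294,.0699,.1568]],c))
t,ct=viewer.get_image("top"),cal("top"); h2=cv2.cvtColor(t,cv2.COLOR_BGR2HSV)
k=comp((h2[...,1]<45)&(h2[...,2]>90),(330,285))[:,0]; hh=cv2.convexHull(k)[:,0]; print(k.min(0),k.max(0),circ(ray("",hh,.011,ct)))
cv2.imwrite("pics/w3c.png",np.hstack([cv2.resize(im[0:150,250:400],(600,600),interpolation=cv2.INTER_CUBIC)]))
```

```text
40 [258   8] [384 144] 13680.0
foot (array([ 0.5293913 , -0.03141072]), np.float64(0.045197074922822336), np.float64(0.00011830417785246051))
60 [258   8] [385 145] 13830.0
foot (array([ 0.52939362, -0.03133583]), np.float64(0.04547084616529936), np.float64(8.39738351063514e-05))
[276 277] [365 362]
0.165 (array([0.52968023, 0.07402521]), np.float64(0.019638825585931587), np.float64(0.000817902421399495))
0.169 (array([0.52967132, 0.07172171]), np.float64(0.019050944020954298), np.float64(0.0007934187905743387))
0.173 (array([0.52966241, 0.06941821]), np.float64(0.01846306245599317), np.float64(0.0007689351597492031))
[[321.74205558  76.79927322]
 [321.97744027  57.34719799]
 [321.18006153 303.8544481 ]]
[323 261] [357 294] (array([ 0.52731748, -0.03050438]), np.float64(0.04639505413266401), np.float64(0.00041199597156976855))
```

View pics/w3c.png

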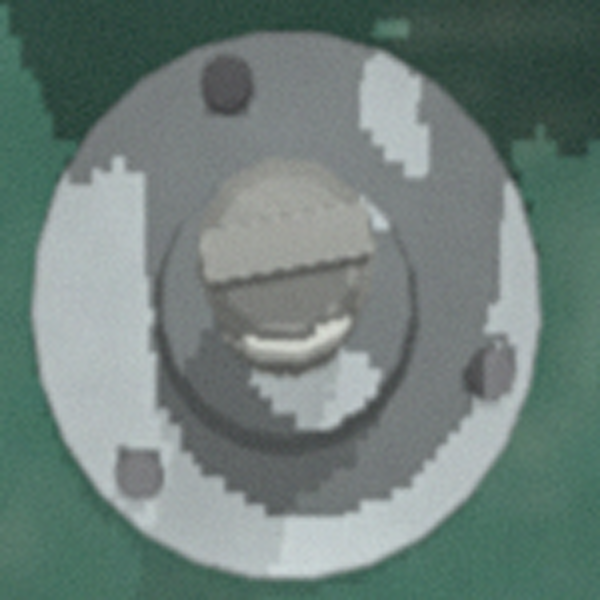

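servo_tool:
  plan:
    - {"tx": 0.2,"ty": 0,"tz": 0,"wx": 0,"wy": 0,"wz": 0,"gripper": 1}
    - {"tx": 0.4,"ty": 0,"tz": 0,"wx": 0,"wy": 0,"wz": 0,"gripper": 1}
    - {"tx": 0.512,"ty": 0.002,"tz": 0.1,"wx": 0,"wy": 0,"wz": 0,"gripper": 1}
    - {"tx": 0.512,"ty": 0.002,"tz": 0.16,"wx": 0,"wy": 0,"wz": 0,"gripper": 1}
    - {"tx": 0.512,"ty": 0.002,"tz": 0.16,"wx": 0,"wy": 0,"wz": 0,"gripper": 1}

```text
clock: 5.2
ee_pos: [0.5277, -0.0326, 0.122]
tcp_rot: [179.8, -0.0, -90.0]
wrist_force: [-0.0, -0.9, -0.1]
width: 0.0357
gripper_force: 40.6
```

Run:
```python
from h import *
im,c=load("w3")
P=ray("",[(301.25,70.5),(342,64.25),(303.7,57),(338.7,52.5)],.096,c); print(P)
for a,b in((0,1),(2,3)): d=P[b]-P[a]; print("tang",np.degrees(np.arctan2(d[1],d[0]))%180)
go(.5291,-.0324,.1,-90)
c=cal("wrist");print(proj("",[.5294,-.0314,.096],c)); snap("w4")
```

```text
[[ 0.53929598 -0.02702373  0.096     ]
 [ 0.51909457 -0.02986708  0.096     ]
 [ 0.53799628 -0.0331627   0.096     ]
 [ 0.52079683 -0.03517157  0.096     ]]
tang 8.011768589091218
tang 6.6618752956412095
at [ 0.5277 -0.0326  0.122 ] yaw -90.05 j6 -17.7 f [-0.  -0.9 -0.1] t 5.2
tx -0.0011 ty -0.0068 tz 0.1102 wz -0.0004 roll 179.7872 pitch -0.0436
[[317.50798036 281.26494826]]
```

View pics/w4.png

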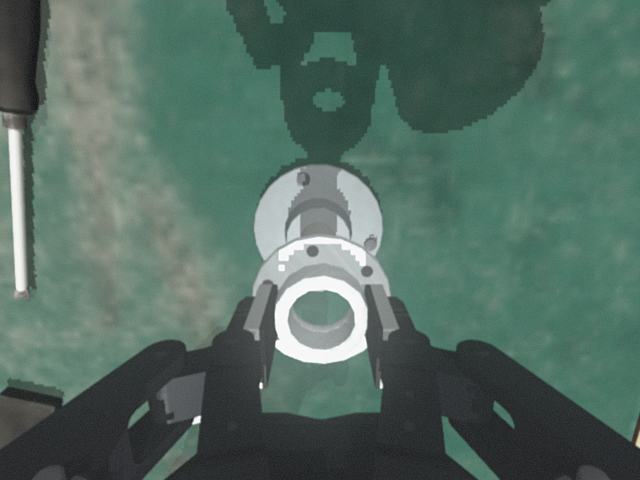

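The flange is above the spindle, with the foot in view behind it. The tang edges put the axis at (0.5293, -0.0313) and the tang about 7.5° from world x.

servo_tool:
  plan:
    - {"tx": -0.001,"ty": -0.007,"tz": 0.0,"wx": 0,"wy": 0,"wz": 0,"gripper": 1}
    - {"tx": -0.001,"ty": -0.007,"tz": 0.05,"wx": 0,"wy": 0,"wz": 0,"gripper": 1}
    - {"tx": -0.001,"ty": -0.007,"tz": 0.1,"wx": 0,"wy": 0,"wz": 0,"gripper": 1}
    - {"tx": -0.001,"ty": -0.007,"tz": 0.12,"wx": 0,"wy": 0,"wz": 0,"gripper": 1}
    - {"tx": -0.001,"ty": -0.007,"tz": 0.12,"wx": 0,"wy": 0,"wz": 0,"gripper": 1}

```text
clock: 5.75
ee_pos: [0.5292, -0.0324, 0.0991]
tcp_rot: [179.9, -0.0, -90.0]
wrist_force: [-0.0, -0.6, -0.4]
width: 0.0357
gripper_force: 40.6
```

servo_tool:
  plan:
    - {"tx": 0,"ty": 0,"tz": 0.02,"wx": 0,"wy": 0,"wz": 0,"gripper": 1}
    - {"tx": 0,"ty": 0,"tz": 0.04,"wx": 0,"wy": 0,"wz": 0,"gripper": 1}
    - {"tx": 0,"ty": 0,"tz": 0.05,"wx": 0,"wy": 0,"wz": 0,"gripper": 1}
    - {"tx": 0,"ty": 0,"tz": 0.05,"wx": 0,"wy": 0,"wz": 0,"gripper": 1}

```text
clock: 6.15
ee_pos: [0.5296, -0.0325, 0.0898]
tcp_rot: [180.0, -0.0, -90.0]
wrist_force: [0.1, 0.2, -0.9]
width: 0.0353
gripper_force: 40.6
```

```bash
python3 -c "
from h import *
go(.5291,-.0324,.04,-90);print(sensors.read_state()['torque'].round(2))"
```

```text
at [ 0.5296 -0.0325  0.0898] yaw -90.01 j6 -17.7 f [ 0.1  0.2 -0.9] t 6.2
tx -0.0005 ty 0.0027 tz 0.2490 wz -0.0001 roll 179.9730 pitch -0.0054
[-0.   -0.01  0.02]
```

servo_tool:
  plan:
    - {"tx": 0,"ty": 0.001,"tz": 0.05,"wx": 0,"wy": 0,"wz": 0,"gripper": 1}
    - {"tx": 0,"ty": 0.001,"tz": 0.1,"wx": 0,"wy": 0,"wz": 0,"gripper": 1}
    - {"tx": 0,"ty": 0.001,"tz": 0.15,"wx": 0,"wy": 0,"wz": 0,"gripper": 1}
    - {"tx": 0,"ty": 0.001,"tz": 0.2,"wx": 0,"wy": 0,"wz": 0,"gripper": 1}
    - {"tx": 0,"ty": 0.001,"tz": 0.2,"wx": 0,"wy": 0,"wz": 0,"gripper": 1}

```text
clock: 6.65
ee_pos: [0.5286, -0.0327, 0.0482]
tcp_rot: [179.8, -0.0, -90.0]
wrist_force: [-0.3, -0.6, -0.8]
width: 0.0357
gripper_force: 40.6
```

servo_tool:
  plan:
    - {"tx": 0,"ty": 0,"tz": 0.02,"wx": 0,"wy": 0,"wz": 0,"gripper": 1}
    - {"tx": 0,"ty": 0,"tz": 0.04,"wx": 0,"wy": 0,"wz": 0,"gripper": 1}
    - {"tx": 0,"ty": 0,"tz": 0.05,"wx": 0,"wy": 0,"wz": 0,"gripper": 1}
    - {"tx": 0,"ty": 0,"tz": 0.05,"wx": 0,"wy": 0,"wz": 0,"gripper": 1}

```text
clock: 7.05
ee_pos: [0.5295, -0.0325, 0.0399]
tcp_rot: [180.0, -0.0, -90.0]
wrist_force: [-0.3, -0.8, -0.5]
width: 0.0357
gripper_force: 40.6
```

servo_tool:
  plan:
    - {"tx": 0,"ty": 0,"tz": 0.005,"wx": 0,"wy": 0,"wz": 0,"gripper": 1}
    - {"tx": 0,"ty": 0,"tz": 0.009,"wx": 0,"wy": 0,"wz": 0,"gripper": 1}
    - {"tx": 0,"ty": 0,"tz": 0.009,"wx": 0,"wy": 0,"wz": 0,"gripper": 1}

```text
clock: 7.35
ee_pos: [0.5297, -0.0324, 0.0384]
tcp_rot: [-180.0, 0.0, -90.0]
wrist_force: [-0.1, 0.0, -1.3]
width: 0.0359
gripper_force: 40.6
```

servo_tool:
  plan:
    - {"tx": 0,"ty": 0,"tz": 0,"wx": 0,"wy": 0,"wz": 0,"gripper": 0.4}
    - {"tx": 0,"ty": 0,"tz": 0,"wx": 0,"wy": 0,"wz": 0,"gripper": -0.2}
    - {"tx": 0,"ty": 0,"tz": 0,"wx": 0,"wy": 0,"wz": 0,"gripper": -1}
    - {"tx": 0,"ty": 0,"tz": 0,"wx": 0,"wy": 0,"wz": 0,"gripper": -1}
    - {"tx": 0,"ty": 0,"tz": 0,"wx": 0,"wy": 0,"wz": 0,"gripper": -1}

```text
clock: 7.85
ee_pos: [0.5297, -0.0324, 0.0384]
tcp_rot: [-180.0, 0.0, -90.0]
wrist_force: [0.2, 1.0, -0.3]
width: 0.0856
gripper_force: 0.0
```

servo_tool:
  plan:
    - {"tx": 0,"ty": 0,"tz": -0.25,"wx": 0,"wy": 0,"wz": 0,"gripper": -1}
    - {"tx": 0,"ty": 0,"tz": -0.5,"wx": 0,"wy": 0,"wz": 0,"gripper": -1}
    - {"tx": 0.1,"ty": 0,"tz": -0.65,"wx": 0,"wy": 0,"wz": 0,"gripper": -1}
    - {"tx": 0.35,"ty": 0.1,"tz": -0.65,"wx": 0,"wy": 0,"wz": 0,"gripper": -1}
    - {"tx": 0.55,"ty": 0.17,"tz": -0.65,"wx": 0,"wy": 0,"wz": 0,"gripper": -1}

```text
clock: 8.35
ee_pos: [0.4958, -0.143, 0.1698]
tcp_rot: [-179.8, 0.0, -89.9]
wrist_force: [1.5, 0.2, -1.0]
width: 0.0852
gripper_force: 0.0
```

servo_tool:
  plan:
    - {"tx": 0.25,"ty": 0.1,"tz": 0,"wx": 0,"wy": 0,"wz": 0,"gripper": -1}
    - {"tx": 0.45,"ty": 0.17,"tz": 0,"wx": 0,"wy": 0,"wz": 0,"gripper": -1}
    - {"tx": 0.45,"ty": 0.17,"tz": 0,"wx": 0,"wy": 0,"wz": 0,"gripper": -1}
    - {"tx": 0.45,"ty": 0.17,"tz": 0,"wx": 0,"wy": 0,"wz": 0,"gripper": -1}

```text
clock: 8.75
ee_pos: [0.461, -0.2335, 0.1683]
tcp_rot: [-180.0, 0.0, -90.2]
wrist_force: [-0.1, 1.3, -0.1]
width: 0.0853
gripper_force: 0.0
```

```bash
cat >> h.py <<'E'
def nongreen(im,s=60,v=70):
    h=cv2.cvtColor(im,cv2.COLOR_BGR2HSV); return (h[...,1]<s)&(h[...,2]>v)
E
python3 - <<'E'
from h import *
im,c=snap("w5")
go(.462,-.255,.1,-90)
px=proj("",[.462,-.255,.024],c)[0]; print(px)
for t in(140,170,200):
    k=comp((im.min(2)>t),px)[:,0]; print(t,k.min(0),k.max(0),circ(ray("",cv2.convexHull(k)[:,0],.024,c)))
t,ct=viewer.get_image("top"),cal("top")
k=comp(t.min(2)>150,proj("top",[.5294,-.0314,.036])[0])[:,0]; print("flange?",k.min(0),k.max(0),circ(ray("",cv2.convexHull(k)[:,0],.036,ct)))
E
```

```text
at [ 0.4615 -0.2327  0.1683] yaw -90.07 j6 4.9 f [ 0.3  0.8 -0. ] t 8.8
tx 0.1117 ty -0.0026 tz 0.3415 wz -0.0006 roll -179.9951 pitch 0.0037
[319.58807743 191.11096045]
140 [299 170] [344 215] (array([ 0.46025838, -0.25359083]), np.float64(0.017731009206372418), np.float64(0.00012802877754001084))
170 [300 170] [344 215] (array([ 0.46030379, -0.25344498]), np.float64(0.017503034401114417), np.float64(0.00015449712699048559))
200 [300 171] [344 215] (array([ 0.46032999, -0.25336116]), np.float64(0.01716212628086785), np.float64(0.00011740187238307887))
flange? [383 237] [390 281] (array([ 0.57842025, -0.12988307]), np.float64(0.05553517803601472), np.float64(0.011630944684366113))
```

View pics/w5.png

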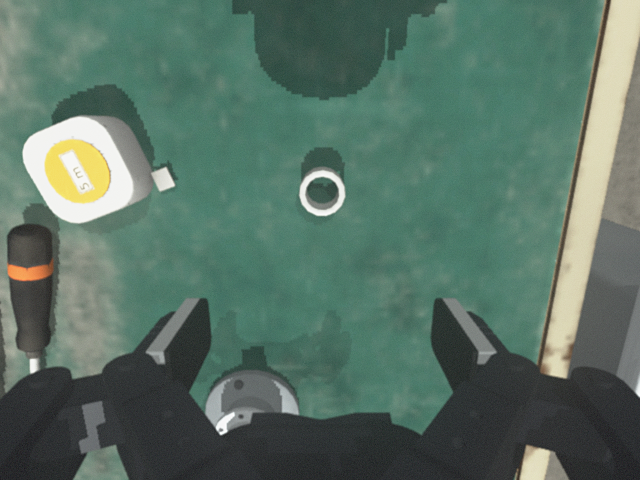

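The spacer ring is at (322,192), standing on end with nothing close by.

servo_tool:
  plan:
    - {"tx": 0.104,"ty": 0.006,"tz": 0.2,"wx": 0,"wy": 0,"wz": 0,"gripper": -1}
    - {"tx": 0.104,"ty": 0.006,"tz": 0.4,"wx": 0,"wy": 0,"wz": 0,"gripper": -1}
    - {"tx": 0.104,"ty": 0.006,"tz": 0.54,"wx": 0,"wy": 0,"wz": 0,"gripper": -1}
    - {"tx": 0.104,"ty": 0.006,"tz": 0.54,"wx": 0,"wy": 0,"wz": 0,"gripper": -1}
    - {"tx": 0.104,"ty": 0.006,"tz": 0.54,"wx": 0,"wy": 0,"wz": 0,"gripper": -1}

```text
clock: 9.35
ee_pos: [0.4612, -0.2525, 0.0607]
tcp_rot: [180.0, -0.0, -89.9]
wrist_force: [2.1, -0.1, 0.9]
width: 0.0854
gripper_force: 0.0
```

Run:
```python
from h import *
im,c=snap("w6")
px=proj("",[.4603,-.2535,.024],c)[0]; print(px)
for t in(140,170):
    k=comp((im.min(2)>t),px)[:,0]; print(t,k.min(0),k.max(0),circ(ray("",cv2.convexHull(k)[:,0],.024,c)))
go(.4603,-.2535,.005,-90)
```

```text
[322.71857532 268.63271039]
140 [289 235] [357 299] (array([ 0.46021767, -0.25377385]), np.float64(0.017649306717404983), np.float64(0.00016169967274017112))
170 [290 260] [357 299] (array([ 0.46024134, -0.25322837]), np.float64(0.01717154967198549), np.float64(0.00022591015523892416))
at [ 0.4619 -0.2527  0.0616] yaw -89.88 j6 7.4 f [-0.2 -0.7  0.8] t 9.4
tx 0.0038 ty 0.0078 tz 0.2829 wz 0.0010 roll -179.9267 pitch -0.0366
```

servo_tool:
  plan:
    - {"tx": 0.004,"ty": 0.008,"tz": 0.2,"wx": 0,"wy": 0,"wz": 0.001,"gripper": -1}
    - {"tx": 0.004,"ty": 0.008,"tz": 0.28,"wx": 0,"wy": 0,"wz": 0.001,"gripper": -1}
    - {"tx": 0.004,"ty": 0.008,"tz": 0.28,"wx": 0,"wy": 0,"wz": 0.001,"gripper": -1}
    - {"tx": 0.004,"ty": 0.008,"tz": 0.28,"wx": 0,"wy": 0,"wz": 0.001,"gripper": 1}
    - {"tx": 0.004,"ty": 0.008,"tz": 0.28,"wx": 0,"wy": 0,"wz": 0.001,"gripper": 1}

```text
clock: 9.9
ee_pos: [0.4605, -0.2542, 0.0062]
tcp_rot: [-179.8, -0.0, -90.1]
wrist_force: [-0.4, 0.3, 0.8]
width: 0.059
gripper_force: 0.0
```

servo_tool:
  plan:
    - {"tx": 0,"ty": 0,"tz": 0,"wx": 0,"wy": 0,"wz": 0,"gripper": 1}
    - {"tx": 0,"ty": 0,"tz": 0,"wx": 0,"wy": 0,"wz": 0,"gripper": 1}
    - {"tx": 0,"ty": 0,"tz": 0,"wx": 0,"wy": 0,"wz": 0,"gripper": 1}
    - {"tx": 0,"ty": 0,"tz": 0,"wx": 0,"wy": 0,"wz": 0,"gripper": 1}
    - {"tx": 0,"ty": 0,"tz": 0,"wx": 0,"wy": 0,"wz": 0,"gripper": 1}

```text
clock: 10.4
ee_pos: [0.4598, -0.2542, 0.0059]
tcp_rot: [-179.9, -0.0, -90.1]
wrist_force: [-1.1, 1.9, 10.0]
width: 0.0352
gripper_force: 38.9
```

```bash
python3 -c "
from h import *
go(.5293,-.0313,.16,-90)"
```

```text
at [ 0.4598 -0.2542  0.0059] yaw -90.10 j6 7.4 f [-1.1  1.9 10. ] t 10.4
tx -1.1149 ty -0.3454 tz -0.7707 wz -0.0008 roll -179.8691 pitch -0.0302
```

servo_tool:
  plan:
    - {"tx": 0,"ty": 0,"tz": -0.25,"wx": 0,"wy": 0,"wz": 0,"gripper": 1}
    - {"tx": 0,"ty": 0,"tz": -0.5,"wx": 0,"wy": 0,"wz": 0,"gripper": 1}
    - {"tx": -0.2,"ty": -0.1,"tz": -0.65,"wx": 0,"wy": 0,"wz": 0,"gripper": 1}
    - {"tx": -0.4,"ty": -0.2,"tz": -0.65,"wx": 0,"wy": 0,"wz": 0,"gripper": 1}
    - {"tx": -0.6,"ty": -0.3,"tz": -0.65,"wx": 0,"wy": 0,"wz": 0,"gripper": 1}

```text
clock: 10.9
ee_pos: [0.5205, -0.1329, 0.1368]
tcp_rot: [-179.7, 0.0, -90.2]
wrist_force: [0.6, -0.2, -0.8]
width: 0.0349
gripper_force: 40.4
```

```bash
python3 -c "
from h import *
go(.5293,-.0319,.135,-90)
im,c=snap('w7'); 
t,ct=viewer.get_image('top'),cal('top'); cv2.imwrite('pics/t7.png',t)
for T in(150,180):
  k=comp(t.min(2)>T,proj('top',[.5294,-.0314,.036])[0])[:,0]; print(k.min(0),k.max(0),circ(ray('',cv2.convexHull(k)[:,0],.036,ct)))
k=comp(white(im),proj('',[.5294,-.0314,.05],c)[0])[:,0];print(k.min(0),k.max(0))
print(proj('',[.5294,-.0314,.05],c))
"
```

```text
at [ 0.5205 -0.1329  0.1368] yaw -90.19 j6 -6.8 f [ 0.6 -0.2 -0.8] t 10.9
tx -0.5050 ty -0.0424 tz 0.0092 wz -0.0016 roll -179.7336 pitch 0.0275
[326 273] [351 294] (array([ 0.50911157, -0.02685761]), np.float64(0.033322633753429816), np.float64(0.003536588979440597))
[327 275] [349 293] (array([ 0.50581971, -0.02436602]), np.float64(0.028761237818551003), np.float64(0.004238847942223419))
[271 262] [366 392]
[[309.4770042  376.05902841]]
```

servo_tool:
  plan:
    - {"tx": -0.25,"ty": -0.042,"tz": 0,"wx": 0,"wy": 0,"wz": 0,"gripper": 1}
    - {"tx": -0.45,"ty": -0.042,"tz": 0,"wx": 0,"wy": 0,"wz": 0,"gripper": 1}
    - {"tx": -0.505,"ty": -0.042,"tz": 0,"wx": 0,"wy": 0,"wz": 0,"gripper": 1}
    - {"tx": -0.505,"ty": -0.042,"tz": 0.05,"wx": 0,"wy": 0,"wz": 0,"gripper": 1}
    - {"tx": -0.505,"ty": -0.042,"tz": 0.05,"wx": 0,"wy": 0,"wz": 0,"gripper": 1}

```text
clock: 11.5
ee_pos: [0.5265, -0.0337, 0.1231]
tcp_rot: [179.9, -0.0, -90.1]
wrist_force: [-1.2, -0.2, -0.8]
width: 0.0345
gripper_force: 40.3
```

```bash
python3 -c "
from h import *
go(.5293,-.0319,.096,-90)"
```

```text
at [ 0.5265 -0.0337  0.1231] yaw -90.11 j6 -17.7 f [-1.2 -0.2 -0.8] t 11.5
tx -0.0088 ty -0.0138 tz 0.1354 wz -0.0009 roll 179.8793 pitch -0.0137
```

servo_tool:
  plan:
    - {"tx": -0.008,"ty": -0.013,"tz": 0,"wx": 0,"wy": 0,"wz": 0,"gripper": 1}
    - {"tx": -0.008,"ty": -0.013,"tz": 0.04,"wx": 0,"wy": 0,"wz": 0,"gripper": 1}
    - {"tx": -0.008,"ty": -0.013,"tz": 0.09,"wx": 0,"wy": 0,"wz": 0,"gripper": 1}
    - {"tx": -0.008,"ty": -0.013,"tz": 0.11,"wx": 0,"wy": 0,"wz": 0,"gripper": 1}
    - {"tx": -0.008,"ty": -0.013,"tz": 0.11,"wx": 0,"wy": 0,"wz": 0,"gripper": 1}

```text
clock: 12.0
ee_pos: [0.5295, -0.0321, 0.1011]
tcp_rot: [179.9, -0.0, -90.2]
wrist_force: [-0.1, 0.3, 0.2]
width: 0.0348
gripper_force: 40.3
```

```bash
python3 -c "
from h import *
go(.5293,-.0319,.06,-90)"
```

```text
at [ 0.5295 -0.0321  0.1011] yaw -90.15 j6 -17.9 f [-0.1  0.3  0.2] t 12.0
tx -0.0008 ty 0.0012 tz 0.2057 wz -0.0013 roll 179.8791 pitch -0.0310
```

Aligned; lowering in two stages, with a force check between them.

servo_tool:
  plan:
    - {"tx": -0.001,"ty": 0.001,"tz": 0.02,"wx": 0,"wy": 0,"wz": 0,"gripper": 1}
    - {"tx": -0.001,"ty": 0.001,"tz": 0.04,"wx": 0,"wy": 0,"wz": 0,"gripper": 1}
    - {"tx": -0.001,"ty": 0.001,"tz": 0.06,"wx": 0,"wy": 0,"wz": 0,"gripper": 1}
    - {"tx": -0.001,"ty": 0.001,"tz": 0.08,"wx": 0,"wy": 0,"wz": 0,"gripper": 1}
    - {"tx": -0.001,"ty": 0.001,"tz": 0.08,"wx": 0,"wy": 0,"wz": 0,"gripper": 1}

```text
clock: 12.5
ee_pos: [0.5296, -0.0316, 0.0857]
tcp_rot: [179.9, -0.0, -90.1]
wrist_force: [-0.5, -0.6, -1.6]
width: 0.0346
gripper_force: 40.3
```

```bash
python3 -c "
from h import *
go(.5293,-.0319,.06,-90)"
```

```text
at [ 0.5296 -0.0316  0.0857] yaw -90.12 j6 -17.9 f [-0.5 -0.6 -1.6] t 12.5
tx 0.0016 ty 0.0017 tz 0.1283 wz -0.0010 roll 179.9360 pitch -0.0241
```

servo_tool:
  plan:
    - {"tx": 0.001,"ty": 0.001,"tz": 0.04,"wx": 0,"wy": 0,"wz": 0,"gripper": 1}
    - {"tx": 0.001,"ty": 0.001,"tz": 0.08,"wx": 0,"wy": 0,"wz": 0,"gripper": 1}
    - {"tx": 0.001,"ty": 0.001,"tz": 0.12,"wx": 0,"wy": 0,"wz": 0,"gripper": 1}
    - {"tx": 0.001,"ty": 0.001,"tz": 0.14,"wx": 0,"wy": 0,"wz": 0,"gripper": 1}
    - {"tx": 0.001,"ty": 0.001,"tz": 0.14,"wx": 0,"wy": 0,"wz": 0,"gripper": 1}

```text
clock: 13.0
ee_pos: [0.5294, -0.0316, 0.0573]
tcp_rot: [179.9, -0.0, -90.1]
wrist_force: [-0.2, -1.8, -2.0]
width: 0.035
gripper_force: 40.2
```

servo_tool:
  plan:
    - {"tx": 0,"ty": 0,"tz": 0.002,"wx": 0,"wy": 0,"wz": 0,"gripper": 1}
    - {"tx": 0,"ty": 0,"tz": 0.004,"wx": 0,"wy": 0,"wz": 0,"gripper": 1}
    - {"tx": 0,"ty": 0,"tz": 0.005,"wx": 0,"wy": 0,"wz": 0,"gripper": 1}

```text
clock: 13.3
ee_pos: [0.5295, -0.0317, 0.0573]
tcp_rot: [180.0, -0.0, -90.1]
wrist_force: [-2.4, -1.9, 0.1]
width: 0.0348
gripper_force: 40.4
```

servo_tool:
  plan:
    - {"tx": 0,"ty": 0,"tz": 0,"wx": 0,"wy": 0,"wz": 0,"gripper": 0.4}
    - {"tx": 0,"ty": 0,"tz": 0,"wx": 0,"wy": 0,"wz": 0,"gripper": -0.2}
    - {"tx": 0,"ty": 0,"tz": 0,"wx": 0,"wy": 0,"wz": 0,"gripper": -1}
    - {"tx": 0,"ty": 0,"tz": 0,"wx": 0,"wy": 0,"wz": 0,"gripper": -1}
    - {"tx": 0,"ty": 0,"tz": 0,"wx": 0,"wy": 0,"wz": 0,"gripper": -1}

```text
clock: 13.8
ee_pos: [0.5303, -0.0313, 0.0575]
tcp_rot: [-179.9, 0.0, -90.1]
wrist_force: [-1.0, -0.5, -0.0]
width: 0.0853
gripper_force: 0.0
```

servo_tool:
  plan:
    - {"tx": 0,"ty": 0,"tz": -0.25,"wx": 0,"wy": 0,"wz": 0,"gripper": -1}
    - {"tx": 0,"ty": 0,"tz": -0.5,"wx": 0,"wy": 0,"wz": 0,"gripper": -1}
    - {"tx": -0.2,"ty": 0.1,"tz": -0.65,"wx": 0,"wy": 0,"wz": 0,"gripper": -1}
    - {"tx": -0.4,"ty": 0.15,"tz": -0.65,"wx": 0,"wy": 0,"wz": 0,"gripper": -1}
    - {"tx": -0.6,"ty": 0.2,"tz": -0.65,"wx": 0,"wy": 0,"wz": 0,"gripper": -1}

```text
clock: 14.3
ee_pos: [0.4903, 0.09, 0.1892]
tcp_rot: [-179.8, 0.1, -90.2]
wrist_force: [0.3, 0.4, -0.9]
width: 0.0856
gripper_force: 0.0
```

servo_tool:
  plan:
    - {"tx": -0.2,"ty": 0.05,"tz": 0,"wx": 0,"wy": 0,"wz": 0,"gripper": -1}
    - {"tx": -0.4,"ty": 0.1,"tz": 0,"wx": 0,"wy": 0,"wz": 0,"gripper": -1}
    - {"tx": -0.6,"ty": 0.15,"tz": 0,"wx": 0,"wy": 0,"wz": 0,"gripper": -1}
    - {"tx": -0.6,"ty": 0.15,"tz": 0,"wx": 0,"wy": 0,"wz": 0,"gripper": -1}
    - {"tx": -0.6,"ty": 0.15,"tz": 0,"wx": 0,"wy": 0,"wz": 0,"gripper": -1}

```text
clock: 14.8
ee_pos: [0.46, 0.2096, 0.1873]
tcp_rot: [-180.0, 0.0, -90.0]
wrist_force: [-0.7, -0.2, 0.1]
width: 0.0854
gripper_force: 0.0
```

Run:
```python
from h import *
go(.447,.246,.12,-90)
im,c=snap("w8"); print(proj("",[[.447,.246,.026],[.5293,-.0313,.074]],c))
t,ct=viewer.get_image("top"),cal("top"); u,v=proj("top",[.5293,-.0313,.06])[0].astype(int)
cr=cv2.resize(t[v-25:v+25,u-25:u+25],(480,480),interpolation=cv2.INTER_CUBIC)
u,v=proj("",[.447,.246,.026],c)[0].astype(int); u=min(max(u,60),580)
cw=cv2.resize(im[max(v-60,0):max(v-60,0)+120,u-40:u+40],(320,480),interpolation=cv2.INTER_CUBIC); print(u-40,max(v-60,0))
cv2.imwrite("pics/x8.png",np.hstack([cr,cw]))
```

```text
at [0.46   0.2096 0.1873] yaw -89.98 j6 -46.8 f [-0.7 -0.2  0.1] t 14.8
tx -0.1820 ty 0.0652 tz 0.3365 wz 0.0001 roll -179.9985 pitch 0.0073
[[ 336.14244822  254.81510316]
 [ 188.17492402 -215.44436535]]
296 194
```

View pics/x8.png

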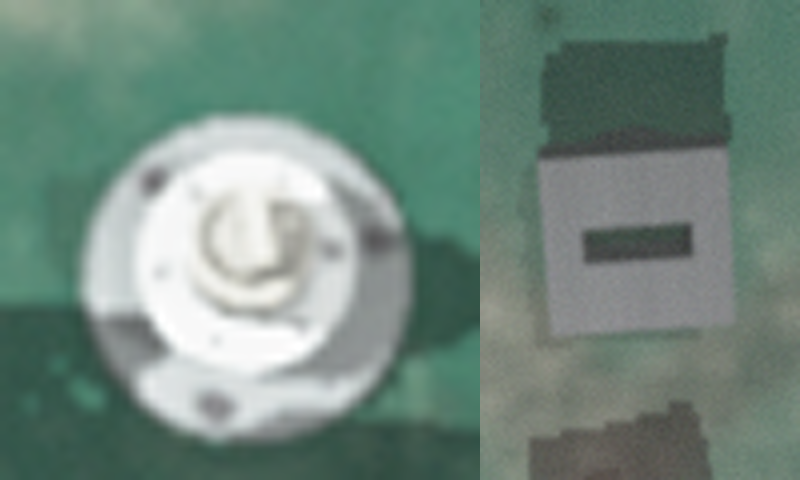

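Left half, the stand from the top camera: the flange disc is centred at (245,265) and the spacer is around the spindle at (250,250). Right half, the cap: head corners at (540,157), (727,147), (733,325), (553,335), with the slot at (637,242) nearly along world x.

```bash
cat >> h.py <<'E'
def cap(im,c,px,z=.026,v=95):
    h=cv2.cvtColor(im,cv2.COLOR_BGR2HSV); m=((h[...,1]<35)&(h[...,2]>v)&(h[...,2]<175)).astype(np.uint8)
    k=comp(m,px)[:,0]; P=ray("",k,z,c)[:,:2]
    r=cv2.minAreaRect((P*1000).astype(np.float32)); print("head",k.min(0),k.max(0),r)
    x0,y0=k.min(0);x1,y1=k.max(0); xm,ym=(x0+x1)//2,(y0+y1)//2; g=14*(x1-x0)/50; g=int(g)
    cs=cv2.findContours((1-m),cv2.RETR_LIST,cv2.CHAIN_APPROX_NONE)[0]
    for s in cs:
        if 20<len(s)<200 and cv2.pointPolygonTest(k,tuple(map(float,s[:,0].mean(0))),True)>5:
            print("slot",cv2.minAreaRect((ray("",s[:,0],z,c)[:,:2]*1000).astype(np.float32)))
E
python3 - <<'E'
from h import *
im,c=load("w8")
for v in(90,100): cap(im,c,(335,250),v=v)
E
```

```text
head [272 231] [423 328] ((436.60357666015625, 255.2511444091797), (134.1405792236328, 78.59071350097656), 27.478437423706055)
slot ((448.2244567871094, 270.02581787109375), (15.887540817260742, 7.77100944519043), 10.232392311096191)
slot ((448.0140686035156, 245.66262817382812), (22.53322982788086, 6.839361667633057), 4.332245826721191)
head [272 231] [423 328] ((436.60357666015625, 255.2511444091797), (134.1405792236328, 78.59071350097656), 27.478437423706055)
slot ((448.2244567871094, 270.02581787109375), (15.887540817260742, 7.77100944519043), 10.232392311096191)
slot ((447.9999694824219, 245.60986328125), (22.470029830932617, 7.423617362976074), 3.2163279056549072)
```

Run:
```python
from h import *
im,c=load("w8")
q=np.array([(540,157),(727,147),(733,325),(553,335)],float); q=np.c_[296+(q[:,0]-480)/4,194+q[:,1]/4]
P=ray("",q,.026,c)[:,:2]; print(P,P.mean(0))
for i in range(4):
    d=P[(i+1)%4]-P[i]; print(np.hypot(*d),np.degrees(np.arctan2(d[1],d[0]))%90)
```

```text
[[0.46832365 0.2268019 ]
 [0.42916199 0.22461231]
 [0.42672094 0.26481813]
 [0.46578581 0.26716909]] [0.4474981  0.24585036]
0.03922281766540264 3.200165054810242
0.04027985174002249 3.4743858505324
0.03913554648207578 3.443972753788396
0.04044689332582583 3.5973829737342555
```

servo_tool:
  plan:
    - {"tx": -0.18,"ty": 0.06,"tz": 0.15,"wx": 0,"wy": 0,"wz": -0.028,"gripper": -1}
    - {"tx": -0.18,"ty": 0.06,"tz": 0.35,"wx": 0,"wy": 0,"wz": -0.028,"gripper": -1}
    - {"tx": -0.18,"ty": 0.06,"tz": 0.5,"wx": 0,"wy": 0,"wz": -0.028,"gripper": -1}
    - {"tx": -0.18,"ty": 0.06,"tz": 0.59,"wx": 0,"wy": 0,"wz": -0.028,"gripper": -1}
    - {"tx": -0.18,"ty": 0.06,"tz": 0.59,"wx": 0,"wy": 0,"wz": -0.028,"gripper": -1}

```text
clock: 15.4
ee_pos: [0.4475, 0.2422, 0.0669]
tcp_rot: [179.8, -0.2, -86.9]
wrist_force: [0.3, -0.2, -0.3]
width: 0.0852
gripper_force: 0.0
```

Run:
```python
from h import *
go(.4477,.2457,.006,-86.6)
im,c=snap("w9"); px=proj("",[.4477,.2457,.026],c)[0]; print(px)
m=(im.max(2)<85).astype(np.uint8); x,y=px.astype(int)
sub=np.zeros_like(m); sub[y-22:y+22,x-32:x+32]=m[y-22:y+22,x-32:x+32]
for t in(75,85,95):
    s=np.zeros_like(m); s[y-22:y+22,x-32:x+32]=(im.max(2)<t)[y-22:y+22,x-32:x+32]
    k=comp(s,px)[:,0]; print(t,k.min(0),k.max(0),cv2.minAreaRect((ray("",k,.026,c)[:,:2]*1000).astype(np.float32)))
cap(im,c,px+[0,-15],v=95)
```

```text
at [0.4475 0.2422 0.0669] yaw -86.87 j6 -47.4 f [ 0.3 -0.2 -0.3] t 15.4
tx -0.0175 ty -0.0019 tz 0.3046 wz -0.0023 roll 179.7870 pitch -0.2018
[320.03621221 273.95650458]Traceback (most recent call last):
  File "<stdin>", line 8, in <module>
  File "h.py", line 23, in comp
    return min(cs,key=lambda k:abs(cv2.pointPolygonTest(k,tuple(map(float,px)),True)) if cv2.pointPolygonTest(k,tuple(map(float,px)),True)<0 else 0)
ValueError: min() iterable argument is empty
```

Run:
```python
from h import *
im,c=load("w9"); px=proj("",[.4477,.2457,.026],c)[0]; x,y=px.astype(int)
g=cv2.GaussianBlur(cv2.cvtColor(im,cv2.COLOR_BGR2GRAY),(3,3),0)
print(g[y-50:y+50:4,x].tolist(), g[y,x-60:x+60:5].tolist())
s=np.zeros_like(g); s[y-28:y+28,x-38:x+38]=g[y-28:y+28,x-38:x+38]
t=(int(g[y,x])+int(np.median(g[y-22:y+22,x-36:x+36])))/2
b=np.zeros_like(g);b[y-28:y+28,x-38:x+38]=(g<t)[y-28:y+28,x-38:x+38]
k=comp(b>0,px)[:,0]; print(t,k.min(0),k.max(0),cv2.minAreaRect((ray("",k,.026,c)[:,:2]*1000).astype(np.float32)))
```

```text
[83, 75, 74, 74, 135, 138, 139, 139, 141, 140, 143, 109, 78, 76, 79, 144, 146, 146, 146, 147, 148, 145, 131, 134, 134] [134, 132, 127, 126, 116, 146, 145, 143, 74, 78, 82, 81, 79, 78, 77, 73, 70, 143, 140, 140, 123, 128, 133, 137]
110.5 [298 267] [341 281] ((448.03521728515625, 245.63720703125), (22.68564796447754, 7.73231840133667), 4.898400783538818)
```

servo_tool:
  plan:
    - {"tx": -0.017,"ty": -0.002,"tz": 0.2,"wx": 0,"wy": 0,"wz": -0.005,"gripper": -1}
    - {"tx": -0.017,"ty": -0.002,"tz": 0.305,"wx": 0,"wy": 0,"wz": -0.005,"gripper": -1}
    - {"tx": -0.017,"ty": -0.002,"tz": 0.305,"wx": 0,"wy": 0,"wz": -0.005,"gripper": -1}
    - {"tx": -0.017,"ty": -0.002,"tz": 0.305,"wx": 0,"wy": 0,"wz": -0.005,"gripper": 1}
    - {"tx": -0.017,"ty": -0.002,"tz": 0.305,"wx": 0,"wy": 0,"wz": -0.005,"gripper": 1}

```text
clock: 15.95
ee_pos: [0.4498, 0.2488, 0.0102]
tcp_rot: [-179.9, 0.1, -86.2]
wrist_force: [-0.8, 0.0, 0.4]
width: 0.0588
gripper_force: 0.0
```

servo_tool:
  plan:
    - {"tx": 0,"ty": 0,"tz": 0,"wx": 0,"wy": 0,"wz": 0,"gripper": 1}
    - {"tx": 0,"ty": 0,"tz": 0,"wx": 0,"wy": 0,"wz": 0,"gripper": 1}
    - {"tx": 0,"ty": 0,"tz": 0,"wx": 0,"wy": 0,"wz": 0,"gripper": 1}
    - {"tx": 0,"ty": 0,"tz": 0,"wx": 0,"wy": 0,"wz": 0,"gripper": 1}
    - {"tx": 0,"ty": 0,"tz": 0,"wx": 0,"wy": 0,"wz": 0,"gripper": 1}

```text
clock: 16.45
ee_pos: [0.4494, 0.2487, 0.01]
tcp_rot: [-179.9, 0.1, -86.1]
wrist_force: [-1.3, -1.0, 7.7]
width: 0.0391
gripper_force: 39.8
```

```bash
python3 -c "
from h import *
go(.5293,-.0313,.15,-82.3)
im,c=snap('wg')"
```

```text
at [0.4494 0.2487 0.01  ] yaw -86.13 j6 -47.1 f [-1.3 -1.   7.7] t 16.4
tx 1.4236 ty -0.3043 tz -0.7002 wz -0.0319 roll -179.8911 pitch 0.0876
```

```bash
cat >> h.py <<'E'
def slot(im,c,P):
    px=proj("",P,c)[0]; x,y=px.astype(int); g=cv2.GaussianBlur(cv2.cvtColor(im,cv2.COLOR_BGR2GRAY),(3,3),0)
    w=g[y-28:y+28,x-40:x+40]; t=(np.percentile(w,8)+np.percentile(w,60))/2
    b=np.zeros_like(g);b[y-28:y+28,x-40:x+40]=w<t
    k=comp(b>0,px)[:,0]; print("slot",t,px.round(),k.min(0),k.max(0),cv2.minAreaRect((ray("",k,P[2],c)[:,:2]*1000).astype(np.float32)))
E
python3 -c "
from h import *
im,c=load('wg'); slot(im,c,[.4490,.2456,.026])"
```

```text
slot 129.5 [323. 317.] [290 307] [352 325] ((449.6959533691406, 245.45095825195312), (23.222986221313477, 7.4948248863220215), 3.923567533493042)
```

servo_tool:
  plan:
    - {"tx": 0,"ty": 0,"tz": -0.25,"wx": 0,"wy": 0,"wz": 0,"gripper": 1}
    - {"tx": 0,"ty": 0,"tz": -0.5,"wx": 0,"wy": 0,"wz": 0,"gripper": 1}
    - {"tx": 0.2,"ty": -0.1,"tz": -0.68,"wx": 0,"wy": 0,"wz": -0.03,"gripper": 1}
    - {"tx": 0.4,"ty": -0.2,"tz": -0.68,"wx": 0,"wy": 0,"wz": -0.03,"gripper": 1}
    - {"tx": 0.6,"ty": -0.3,"tz": -0.68,"wx": 0,"wy": 0,"wz": -0.03,"gripper": 1}

```text
clock: 17.0
ee_pos: [0.5181, 0.1319, 0.1474]
tcp_rot: [-179.7, 0.1, -82.4]
wrist_force: [1.5, 0.7, -0.9]
width: 0.0393
gripper_force: 41.7
```

servo_tool:
  plan:
    - {"tx": 0.2,"ty": 0,"tz": 0,"wx": 0,"wy": 0,"wz": 0,"gripper": 1}
    - {"tx": 0.4,"ty": 0,"tz": 0,"wx": 0,"wy": 0,"wz": 0,"gripper": 1}
    - {"tx": 0.5,"ty": 0,"tz": 0,"wx": 0,"wy": 0,"wz": 0,"gripper": 1}
    - {"tx": 0.5,"ty": 0,"tz": 0,"wx": 0,"wy": 0,"wz": 0,"gripper": 1}
    - {"tx": 0.5,"ty": 0,"tz": 0,"wx": 0,"wy": 0,"wz": 0,"gripper": 1}

```text
clock: 17.5
ee_pos: [0.5295, 0.0327, 0.1449]
tcp_rot: [-180.0, 0.0, -82.6]
wrist_force: [1.0, -0.0, -0.4]
width: 0.039
gripper_force: 41.6
```

```bash
python3 -c "
from h import *
im,c=snap('wh'); go(.5287,-.0281,.13,-82.5)
s=sensors.read_state(); p=s['ee_pos']; a=np.deg2rad(s['tcp_rot'][2]); q=p+[.0032*np.cos(a),.0032*np.sin(a),.016]; print(q); slot(im,c,q)
K=cv2.resize(im[0:240,200:440],(600,600),interpolation=cv2.INTER_CUBIC); print(proj('',[.5293,-.0313,.096],c)); cv2.imwrite('pics/wh_c.png',K)"
```

```text
at [0.5296 0.0333 0.1448] yaw -82.58 j6 -17.4 f [ 0.1  0.6 -1.1] t 17.6
tx 0.3039 ty 0.0439 tz 0.0740 wz -0.0007 roll -179.9552 pitch 0.0197
[0.52996953 0.03013777 0.16080767]
slot 107.5 [321. 317.] [290 308] [352 325] ((530.056640625, 29.77825927734375), (23.232656478881836, 7.085552215576172), 7.37563943862915)
[[338.37635441 141.07667907]]
```

View pics/wh_c.png

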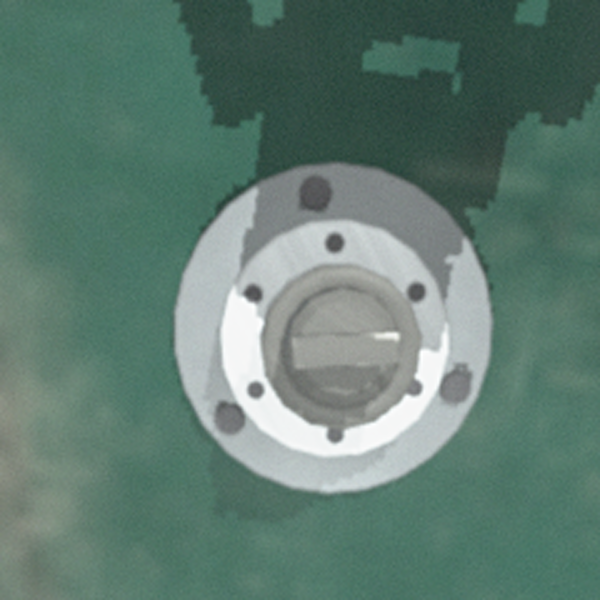

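The stack is concentric. The tang spans about (292,338)–(400,362) in the crop and is centred at (347,351), where I predicted it.

```bash
python3 -c "
from h import *
im,c=load('wh')
q=np.array([(292,338),(397,332),(295,370),(400,362)])/2.5+[200,0]
P=ray('',q,.096,c)[:,:2]; print(P,P.mean(0))
for a,b in((0,1),(2,3)): d=P[b]-P[a]; print(np.degrees(np.arctan2(d[1],d[0]))%180)
g=cv2.cvtColor(im,cv2.COLOR_BGR2GRAY)[125:160,312:366]
e=[]
for cx in range(10,40,2):
    col=np.diff(cv2.GaussianBlur(g,(5,3),0)[:,cx].astype(int)); e.append((312+cx,125+int(np.argmin(col[18:27]))+18))
print(e); E=ray('',np.array(e)+[0,.5],.096,c); print(np.degrees(np.arctan(np.polyfit(E[:,0],E[:,1],1)[0])))
"
```

```text
[[ 0.54017764 -0.03271744]
 [ 0.51995235 -0.0364741 ]
 [ 0.53882257 -0.02671432]
 [ 0.51846868 -0.03089803]] [ 0.52935531 -0.03170097]
10.522256850272669
11.615290419964083
[(322, 146), (324, 146), (326, 146), (328, 146), (330, 145), (332, 145), (334, 145), (336, 145), (338, 145), (340, 145), (342, 145), (344, 146), (346, 146), (348, 145), (350, 145)]
8.635082277700311
```

servo_tool:
  plan:
    - {"tx": 0.15,"ty": 0.02,"tz": 0,"wx": 0,"wy": 0,"wz": -0.013,"gripper": 1}
    - {"tx": 0.304,"ty": 0.0445,"tz": 0,"wx": 0,"wy": 0,"wz": -0.013,"gripper": 1}
    - {"tx": 0.304,"ty": 0.0445,"tz": 0.1,"wx": 0,"wy": 0,"wz": -0.013,"gripper": 1}
    - {"tx": 0.304,"ty": 0.0445,"tz": 0.1,"wx": 0,"wy": 0,"wz": -0.013,"gripper": 1}
    - {"tx": 0.304,"ty": 0.0445,"tz": 0.1,"wx": 0,"wy": 0,"wz": -0.013,"gripper": 1}

```text
clock: 18.05
ee_pos: [0.5286, -0.0275, 0.1245]
tcp_rot: [180.0, -0.0, -80.9]
wrist_force: [0.1, 0.1, 0.6]
width: 0.0391
gripper_force: 41.6
```

```bash
python3 -c "
from h import *
go(.5286,-.0282,.104,-81)"
```

```text
at [ 0.5286 -0.0275  0.1245] yaw -80.93 j6 -9.2 f [0.1 0.1 0.6] t 18.1
tx 0.0033 ty 0.0003 tz 0.1025 wz 0.0006 roll 179.9649 pitch -0.0139
```

servo_tool:
  plan:
    - {"tx": 0.003,"ty": 0,"tz": 0.03,"wx": 0,"wy": 0,"wz": 0,"gripper": 1}
    - {"tx": 0.003,"ty": 0,"tz": 0.06,"wx": 0,"wy": 0,"wz": 0,"gripper": 1}
    - {"tx": 0.003,"ty": 0,"tz": 0.1,"wx": 0,"wy": 0,"wz": 0,"gripper": 1}
    - {"tx": 0.003,"ty": 0,"tz": 0.13,"wx": 0,"wy": 0,"wz": 0,"gripper": 1}
    - {"tx": 0.003,"ty": 0,"tz": 0.13,"wx": 0,"wy": 0,"wz": 0,"gripper": 1}

```text
clock: 18.55
ee_pos: [0.5279, -0.029, 0.0971]
tcp_rot: [179.9, -0.0, -81.0]
wrist_force: [-0.2, -0.4, -0.3]
width: 0.0393
gripper_force: 41.6
```

servo_tool:
  plan:
    - {"tx": 0,"ty": 0,"tz": 0.01,"wx": 0,"wy": 0,"wz": 0,"gripper": 1}
    - {"tx": 0,"ty": 0,"tz": 0.02,"wx": 0,"wy": 0,"wz": 0,"gripper": 1}
    - {"tx": 0,"ty": 0,"tz": 0.025,"wx": 0,"wy": 0,"wz": 0,"gripper": 1}
    - {"tx": 0,"ty": 0,"tz": 0.025,"wx": 0,"wy": 0,"wz": 0,"gripper": 1}

```text
clock: 18.95
ee_pos: [0.5286, -0.0289, 0.0933]
tcp_rot: [180.0, -0.0, -81.0]
wrist_force: [0.3, 0.6, -1.0]
width: 0.0389
gripper_force: 41.6
```

```bash
python3 -c "
from h import *
go(.5286,-.0282,.092,-81)"
```

```text
at [ 0.5286 -0.0289  0.0933] yaw -81.00 j6 -9.1 f [ 0.3  0.6 -1. ] t 18.9
tx -0.0036 ty -0.0005 tz 0.0063 wz 0.0000 roll 179.9949 pitch -0.0004
```

servo_tool:
  plan:
    - {"tx": -0.003,"ty": 0,"tz": 0,"wx": 0,"wy": 0,"wz": 0,"gripper": 1}
    - {"tx": -0.003,"ty": 0,"tz": 0.003,"wx": 0,"wy": 0,"wz": 0,"gripper": 1}
    - {"tx": -0.003,"ty": 0,"tz": 0.006,"wx": 0,"wy": 0,"wz": 0,"gripper": 1}
    - {"tx": -0.003,"ty": 0,"tz": 0.009,"wx": 0,"wy": 0,"wz": 0,"gripper": 1}
    - {"tx": -0.003,"ty": 0,"tz": 0.009,"wx": 0,"wy": 0,"wz": 0,"gripper": 1}

```text
clock: 19.45
ee_pos: [0.5286, -0.0283, 0.0915]
tcp_rot: [180.0, -0.0, -81.0]
wrist_force: [0.0, -0.8, -0.7]
width: 0.0391
gripper_force: 41.6
```

servo_tool:
  plan:
    - {"tx": 0,"ty": 0,"tz": 0.003,"wx": 0,"wy": 0,"wz": 0,"gripper": 1}
    - {"tx": 0,"ty": 0,"tz": 0.005,"wx": 0,"wy": 0,"wz": 0,"gripper": 1}
    - {"tx": 0,"ty": 0,"tz": 0.005,"wx": 0,"wy": 0,"wz": 0,"gripper": 1}

```text
clock: 19.75
ee_pos: [0.5286, -0.0284, 0.0905]
tcp_rot: [180.0, -0.0, -81.0]
wrist_force: [-0.3, -1.0, -0.7]
width: 0.0392
gripper_force: 41.6
```

No contact at 1.5 mm below where the cap would stop on the tang, so the slot is going over. Continuing to home height (TCP 0.084).

servo_tool:
  plan:
    - {"tx": 0,"ty": 0,"tz": 0.005,"wx": 0,"wy": 0,"wz": 0,"gripper": 1}
    - {"tx": 0,"ty": 0,"tz": 0.01,"wx": 0,"wy": 0,"wz": 0,"gripper": 1}
    - {"tx": 0,"ty": 0,"tz": 0.015,"wx": 0,"wy": 0,"wz": 0,"gripper": 1}
    - {"tx": 0,"ty": 0,"tz": 0.015,"wx": 0,"wy": 0,"wz": 0,"gripper": 1}

```text
clock: 20.15
ee_pos: [0.5285, -0.0283, 0.0873]
tcp_rot: [180.0, -0.0, -81.0]
wrist_force: [0.4, -2.9, -1.1]
width: 0.0389
gripper_force: 41.6
```

servo_tool:
  plan:
    - {"tx": 0,"ty": 0,"tz": 0.005,"wx": 0,"wy": 0,"wz": 0,"gripper": 1}
    - {"tx": 0,"ty": 0,"tz": 0.01,"wx": 0,"wy": 0,"wz": 0,"gripper": 1}
    - {"tx": 0,"ty": 0,"tz": 0.012,"wx": 0,"wy": 0,"wz": 0,"gripper": 1}
    - {"tx": 0,"ty": 0,"tz": 0.012,"wx": 0,"wy": 0,"wz": 0,"gripper": 1}

```text
clock: 20.55
ee_pos: [0.5285, -0.0284, 0.085]
tcp_rot: [180.0, -0.0, -81.0]
wrist_force: [0.1, -3.0, -1.7]
width: 0.039
gripper_force: 41.7
```

servo_tool:
  plan:
    - {"tx": 0,"ty": 0,"tz": 0.002,"wx": 0,"wy": 0,"wz": 0,"gripper": 1}
    - {"tx": 0,"ty": 0,"tz": 0.004,"wx": 0,"wy": 0,"wz": 0,"gripper": 1}
    - {"tx": 0,"ty": 0,"tz": 0.004,"wx": 0,"wy": 0,"wz": 0,"gripper": 1}

```text
clock: 20.85
ee_pos: [0.5286, -0.0283, 0.0843]
tcp_rot: [-180.0, -0.0, -81.0]
wrist_force: [0.2, -2.6, -1.1]
width: 0.0391
gripper_force: 41.8
```

servo_tool:
  plan:
    - {"tx": 0,"ty": 0,"tz": 0,"wx": 0,"wy": 0,"wz": 0,"gripper": 0.4}
    - {"tx": 0,"ty": 0,"tz": 0,"wx": 0,"wy": 0,"wz": 0,"gripper": -0.2}
    - {"tx": 0,"ty": 0,"tz": 0,"wx": 0,"wy": 0,"wz": 0,"gripper": -1}
    - {"tx": 0,"ty": 0,"tz": 0,"wx": 0,"wy": 0,"wz": 0,"gripper": -1}
    - {"tx": 0,"ty": 0,"tz": 0,"wx": 0,"wy": 0,"wz": 0,"gripper": -1}

```text
clock: 21.35
ee_pos: [0.5286, -0.0281, 0.0843]
tcp_rot: [-180.0, 0.0, -81.0]
wrist_force: [-0.2, -0.6, 0.3]
width: 0.0855
gripper_force: 0.0
```

servo_tool:
  plan:
    - {"tx": 0,"ty": 0,"tz": -0.2,"wx": 0,"wy": 0,"wz": 0,"gripper": -1}
    - {"tx": 0,"ty": 0,"tz": -0.4,"wx": 0,"wy": 0,"wz": 0,"gripper": -1}
    - {"tx": -0.1,"ty": 0,"tz": -0.4,"wx": 0,"wy": 0,"wz": 0,"gripper": -1}
    - {"tx": -0.2,"ty": 0,"tz": -0.4,"wx": 0,"wy": 0,"wz": 0,"gripper": -1}
    - {"tx": -0.2,"ty": 0,"tz": -0.4,"wx": 0,"wy": 0,"wz": 0,"gripper": -1}

```text
clock: 21.85
ee_pos: [0.5223, 0.0127, 0.1648]
tcp_rot: [-179.9, 0.0, -80.9]
wrist_force: [-0.7, -0.2, -0.4]
width: 0.0853
gripper_force: 0.0
```

Run:
```python
from h import *
go(.5293,-.0313,.2)
im,c=snap("wf"); g=cv2.cvtColor(im,cv2.COLOR_BGR2GRAY)
for z in(.1,.108): print(z,proj("",[.5293,-.0313,z],c).round(1))
# head outline: darker-than-white grey, low saturation, isolated from flange by brightness; measured side length gives height
x,y=proj("",[.5293,-.0313,.1],c)[0].astype(int)
print(g[y-60:y+60:3,x-14].tolist(),y); print(g[y-14,x-70:x+70:3].tolist(),x)
```

```text
at [0.5223 0.0127 0.1648] yaw -80.92 j6 -13.8 f [-0.7 -0.2 -0.4] t 21.9
tx 0.2227 ty -0.0000 tz -0.1759 wz 0.0000 roll -179.9323 pitch 0.0357
0.1 [[321.2 175.2]]
0.108 [[321.2 177.3]]
[127, 131, 141, 198, 195, 195, 197, 187, 128, 131, 131, 132, 133, 132, 134, 129, 134, 133, 209, 226, 231, 184, 75, 133, 133, 135, 137, 133, 137, 135, 135, 135, 173, 105, 93, 97, 98, 96, 96, 101] 175
[109, 106, 105, 103, 146, 192, 192, 194, 191, 167, 247, 252, 129, 130, 136, 132, 131, 130, 138, 140, 137, 131, 133, 132, 131, 130, 137, 132, 136, 131, 130, 132, 132, 127, 131, 120, 250, 207, 191, 186, 190, 184, 186, 102, 105, 106, 111] 321
```

```bash
python3 -c "
from workcell import arm
print(arm.sign_off())"
```

```text
the job is handed in; nothing more can be done
None
```

I stacked the flange, spacer and cap on the spindle, let go of the cap with its slot over the tang and the arm clear, and handed the job in at about 22 s; forces I read stayed under about 10 N, and sign-off returned no verdict.

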